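# Third hand for a pump head: jack it up to the studs and press it home

### The job

The pump head stands on the lab jack in front of its drive: crank the jack up until the two holes in the head's flange are level with the two studs, then move the head over the studs until its flange sits flat against the drive plate, with the sprung coupling pushed in. Finish while still holding it there, resting on the jack and pressed against the plate with a steady push of about 15 N (no less than 8, no more than 24), so that I can put the nuts on; leave the glassware and boxes around it where they are.

Things in the scene. Friction and masses are not known exactly. Their poses are not given: they have to be found in the camera images.
- head: Pump head, about 0.5 kg: aluminium block 54 (x) x 50 (y) x 56 mm tall, with a steel flange behind it (x +27..+39, y -55..55, z 0..44). Origin: middle of the block's underside; x points to the flange and the pump drive, z up. Two 11 mm holes run through the flange along x at y -42 and +42, z 22. A round cover stands 8 mm out of the front. Grip the block from above across its 50 mm width.
- head_back (a point): Point on the back face of the head's flange, midway between its two holes and at their height (head frame x 39, y 0, z 22 mm); axes as head. With the head home the studs stand 13 mm out of the flange's front, to x = +14 in the head's frame, at z 18..26: keep the fingertips above or in front of them.
- head_foot (a point): Middle of the underside of the pump head's block (same point as head), which rests on the jack table.
- jack: Blue scissor lab jack, fixed to the bench, 115 mm (x) x 110 mm (y). Origin: middle of its underside; x points from the crank side (facing the robot) to the pump drive, z up. The crank shaft leaves it at the front, 40 mm long.
- jack_top (a point): Middle of the top face of the jack's table (115 x 110 mm), about 120 mm above the bench when the jack is down; it rises as the crank is turned.
- crank_grip (a point): Middle of the crank's black grip, a round bar 12 mm thick, 41 mm long, parallel to the jack's x, 28 mm from the crank axis, 62 mm in front of the table's edge; the crank arm is 21 mm behind this point. It spins freely on its pin: pinched across y from above, it can be led round the whole circle with the gripper pointing down.
- crank_axis (a point): Point on the crank's axis level with the middle of the grip; the axis runs along the jack's x. It sits in the middle bars of the scissors, about 61 mm above the bench when the jack is down, and rises half as far as the jack table.
- jack_crank (a joint): Crank angle in rad, counted over full turns, 0..24. 0: grip straight above the axis, jack fully down. It grows clockwise as seen from the robot (from the top towards -y), which raises the table by 0.9 mm per rad (5.65 mm a turn). It needs about 0.05 N m and stays where it is left.
- drive: Pump drive, fixed: upright plate 146 mm wide, 66 tall, 8 thick, gearbox and motor behind, clamped on two posts (tops 198 mm above the bench). Origin: middle of the plate's front face, midway between two steel studs; x points into the drive, away from the robot. The studs, 8 mm thick with tapered tips, stand 25 mm out towards -x at y -42 and +42, z 0.
- seat (a point): Same point and axes as drive: the head is fully home when head_back lies here.
- coupling (a joint): Travel in m of the sprung brass coupling (23 mm disc in the middle of the drive plate, standing 6 mm proud of it): 0 out, 0.006 pressed flush by a head that is home. It pushes back with 3 N at first and 6 N when flush.
- stand: Grey base plate (160 mm wide, 10 mm thick) with the two posts that carry the pump drive, fixed.
- flask_100: Conical flask, 64 mm wide, 102 mm tall, loose bystander right of the hot plate; origin at the middle of its underside.
- beaker_100: Small beaker, 54 mm wide, 70 mm tall, loose bystander behind and right of the hot plate; origin at the middle of its underside.
- tube_rack: Blue rack with test tubes, 50 x 150 x 104 mm, loose bystander at the left; origin at the middle of its underside.
- ferrule_box: Small clear box with a red lid, 55 x 78 x 23 mm, loose bystander at the left; origin at the middle of its underside.

How it is judged:
By the outcome, as a careful person would: the job done as asked, in the order asked, and still so for the second after the job is handed in, while the arm keeps its last pose, push and grip.
It also fails if it takes over 72 s, if anything falls off the work surface, if the arm or the gripper's body presses on something with over 40 N, if the wrist force passes 120 N, or if a joint passes its speed limit or range.

### The arm

A 6-joint arm with a two-finger parallel gripper is mounted at the origin on a cart in front of the work surface, level with it; the furniture and walls round the work are solid. World frame = base frame: x ahead of the robot, y to its left, z up, the work surface at z = 0. Lengths are in m, angles in rad, forces in N, time in s.
With the tool pointing down it reaches from about 0.325 to 0.775 m from the base axis. Payload 9.3 kg.
Tool frame: the origin (TCP) lies at the very end of the fingers, on their centre line; the grasp point (between the pads) lies 19 mm behind it (ctrl.grip_point_offset is the distance from the TCP to the grasp point, in m); z points along the fingers, y is the line along which they close (so a half turn about z gives the same grasp; the last joint's range is limited). The gripper opens to 85 mm and grips with 20 to 120 N. Pads are 22 mm wide; open, the fingers measure 114 mm over their backs; the gripper's body (76 mm by 85 mm) begins 54 mm behind the grasp point. The pads swing forward as they close: fully open they stand 13 mm farther back than shut.
Start: joints at [1.021, 0.259, 0.021, 1.334, 0, 1.418], TCP at [0.213, 0.507, 0.231] pointing down, gripper open.
Joint ranges: [-3.04, 3.04], [-0.91, 1.82], [-1.04, 1.36], [-1.92, 1.95], [-1.52, 1.45], [-3.14, 3.14]. Speed limits (rad/s): [2.22, 2.22, 2.79, 3.14, 3.14, 3.14].

### API

Orientations are given as a unit quaternion [w, x, y, z].
In Python, from bench import ctrl gives the robot as it stands.
- The arm moves only by the tool servo_tool, never from a script. Its argument "rows" is a list of rows, each a list of 6 numbers: the shift along the tool's x, y, z scaled (see below), then the turn, a rotation vector about the tool's x, y, z scaled (see below). A call has 1 to 12 rows; each row is the pose to reach, as a shift and turn from the pose commanded when the call began, along the tool's axes at that moment; what a row does not reach only later rows make up. The controller multiplies each number of a shift by 100 mm and each number of a turn by pi/4 rad. A row lasts 1/8 s, in which the tool goes at most 62.5 mm and 10.7 degrees, less where a joint would pass 70% of its speed; a pose out of reach is approached as far as the arm can. A call with a number of a shift or a turn outside -1 to 1 is refused whole. A call with a gripper value outside its range is refused whole. "hand" is the opening, from 0 (shut) to 1 (fully open), set as the call begins (left out, the last holds). The fingers move at their own pace and stop on an object; "newtons" is the grip in N (left out, the last holds). Time passes only in rows, so rows that repeat a pose let the fingers close. It gives the time, the measured TCP pose, the force, the opening and the grip force at its end, in the units of the state.
- ctrl.get_obs(): the state, without advancing time (a new reading comes with each control period).
- ctrl.camera(name): name is "scene" or "top" or "wrist"; returns the picture (400x640x3 uint8, blue, green, red); there is no depth.
- ctrl.camera_info(name): a dict with "vertical_fov" (degrees; the focal length in pixels is half the picture's height over the tangent of half this angle, whatever the lens; pixels are square), "cx", "cy" (the principal point, pixels), "pose" (4x4, takes a point from camera to world coordinates). Camera axes: x right, y up, looking along -z (the intrinsics and any distortion apply to the point x, -y, -z); pixel columns grow to the right and rows downward; lengths in m; the calibration is good to about 2 mm. The wrist camera is an equidistant fisheye: a pixel r from the principal point sees the ray r / f radians off the axis. A picture is of the moment at which its call begins: read the wrist's pose just before it. camera_info takes no time and is no camera call; for the wrist camera it gives the pose at the moment of the call.
- ctrl.hand_in(): hands the job in; it is judged then, once.
The state is a dict: "time": time; "joint_positions": joint angles; "joint_velocities": joint speeds; "tau": joint torques, N m; "position": TCP position; "eef_rot": TCP orientation; "contact_force": force on the tool from outside, world axes, zero at the start; "ft_torque": the same for the moment, N m; "width": opening from 0.0 (shut) to 1.0 (fully open); "finger_force": force on a finger pad.
Only numpy, scipy, OpenCV 4.12 (cv2) and the standard library are available. Lean on these libraries where they do the work, as an engineer would, in place of code of your own. Each camera call takes 0.05 s, during which the arm holds its last target. There are 200 camera calls.

## Working session

There is one attempt and no reset: what is moved stays moved. The work goes in short steps, Python scripts to look and compute and a tool call to move; the robot and the scene stay as the last step left them, time stands still between calls to the robot, and variables do not carry over. Pictures are saved under pics/ and viewed, at most 10 in all, crops included, and the job is handed in when it is done.

Besides the shell and the picture viewer there is one more tool, called after "Emit:" as name(argument=value, ...), one argument or row to a line, values as JSON. servo_tool: Moves the arm, as the interface text tells. Its arguments: {"type":"object","properties":{"rows":{"type":"array","items":{"type":"array","items":{"type":"number"}}},"hand":{"type":"number"},"newtons":{"type":"number"}},"required":["rows"]}

```bash
mkdir -p pics; ls; python3 - <<'E'
from bench import ctrl
import cv2,numpy as np
o=ctrl.get_obs();print({k:np.round(v,3) for k,v in o.items()})
for n in("scene","top"):
    i=ctrl.camera_info(n);print(n,i["vertical_fov"],i["cx"],i["cy"],np.round(i["pose"],3).tolist(),i.keys())
    cv2.imwrite(f"pics/{n}0.png",ctrl.camera(n))
i=ctrl.camera_info("wrist");print(i["vertical_fov"],i["cx"],i["cy"],np.round(i["pose"],3).tolist())
E
```

```text
pics
{'time': np.float64(0.0), 'joint_positions': array([1.021, 0.259, 0.021, 1.334, 0.   , 1.418]), 'joint_velocities': array([-0.002,  0.   ,  0.001,  0.001,  0.001,  0.001]), 'tau': array([-2.0000e-03, -5.5564e+01,  3.4453e+01,  1.4000e-02, -0.0000e+00,
        0.0000e+00]), 'position': array([0.212, 0.507, 0.231]), 'eef_rot': array([-0.   ,  0.197,  0.98 , -0.001]), 'contact_force': array([ 0.508,  0.367, -0.443]), 'ft_torque': array([-0.003, -0.034, -0.018]), 'finger_force': np.float64(0.0), 'width': np.float64(1.001)}
scene 44.21417706739179 316.83488697939316 201.7299422045629 [[-0.993, -0.075, 0.09, 0.664], [0.117, -0.622, 0.774, 1.332], [-0.002, 0.779, 0.627, 1.061], [0.0, 0.0, 0.0, 1.0]] dict_keys(['vertical_fov', 'cx', 'cy', 'pose'])
top 43.212806596688694 316.690551341279 197.40361391828517 [[-0.004, 0.992, -0.128, 0.298], [-1.0, -0.003, 0.002, 0.154], [0.001, 0.128, 0.992, 1.776], [0.0, 0.0, 0.0, 1.0]] dict_keys(['vertical_fov', 'cx', 'cy', 'pose'])
65.70646984690485 320.1054450127602 208.57755500059181 [[0.386, -0.877, -0.288, 0.139], [0.923, 0.366, 0.122, 0.537], [-0.002, -0.312, 0.95, 0.373], [0.0, 0.0, 0.0, 1.0]]
```

View pics/scene0.png

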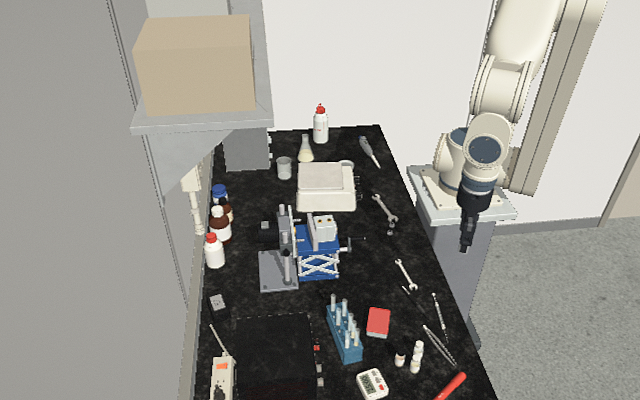

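View pics/top0.png

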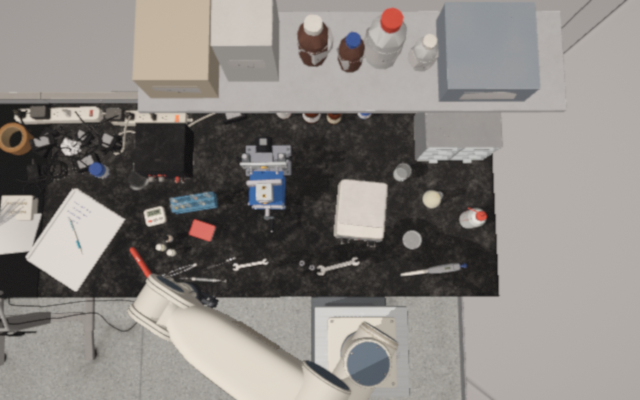

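The scene view shows the jack and head at about (320,240), with the drive at (285,240). In the top view the jack is at (267,190), the crank grip at about (267,212) and the plate at (267,158). Next I'll take enlarged crops.

```bash
cat > h.py <<'E'
from bench import ctrl
import cv2,numpy as np
from scipy.spatial.transform import Rotation as R
def rays(n,px,info=None):
    i=info or ctrl.camera_info(n); f=200/np.tan(np.radians(i["vertical_fov"])/2)
    P=np.array(i["pose"]);d=(np.atleast_2d(px)-[i["cx"],i["cy"]])/f
    if n.startswith("wrist"):
        r=np.linalg.norm(d,axis=1,keepdims=True)+1e-9
        v=np.hstack([d/r*np.sin(r),np.cos(r)])
    else: v=np.hstack([d,np.ones((len(d),1))])
    v=v*[1,-1,-1]; v/=np.linalg.norm(v,axis=1,keepdims=True)
    return P[:3,3],v@P[:3,:3].T
def plane(n,px,z,info=None):
    o,v=rays(n,px,info); return o+v*((z-o[2])/v[:,2])[:,None]
def tri(*ov):  # (o,v) single rays
    A=sum(np.eye(3)-np.outer(v,v) for o,v in ov); b=sum((np.eye(3)-np.outer(v,v))@o for o,v in ov)
    p=np.linalg.solve(A,b); return p,[np.linalg.norm(np.cross(p-o,v)) for o,v in ov]
def proj(n,p,info=None):
    i=info or ctrl.camera_info(n); f=200/np.tan(np.radians(i["vertical_fov"])/2)
    P=np.array(i["pose"]);q=(np.atleast_2d(p)-P[:3,3])@P[:3,:3]*[1,-1,-1]
    if n.startswith("wrist"):
        a=np.linalg.norm(q[:,:2],axis=1,keepdims=True);d=q[:,:2]/a*np.arctan2(a,q[:,2:])
    else: d=q[:,:2]/q[:,2:]
    return d*f+[i["cx"],i["cy"]]
def snap(name):
    import pickle
    info=ctrl.camera_info("wrist");im=ctrl.camera("wrist");cv2.imwrite(f"pics/{name}.png",im)
    pickle.dump(info,open(f"pics/{name}.pkl","wb"));return im,info
def load(name):
    import pickle
    return cv2.imread(f"pics/{name}.png"),pickle.load(open(f"pics/{name}.pkl","rb"))
def move(dp,rv=(0,0,0)):  # world shift-> tool units from measured
    o=ctrl.get_obs();w,x,y,z=o["eef_rot"];return R.from_quat([x,y,z,w]).inv().apply(dp)*10
E
python3 - <<'E'
from h import *
a=cv2.imread("pics/top0.png")[130:230,225:310];b=cv2.imread("pics/scene0.png")[200:300,250:370]
a=cv2.resize(a,None,fx=4.7,fy=4.7,interpolation=cv2.INTER_CUBIC);a=a[:,:395];b=cv2.resize(b,(400,333),interpolation=cv2.INTER_CUBIC)
c=np.zeros((470,800,3),np.uint8);c[:a.shape[0],:a.shape[1]]=a;c[:333,400:]=b;cv2.imwrite("pics/c0.png",c)
print(plane("top",[[267,190],[267,158],[267,215]],.12),plane("top",[[193,204],[202,230]],.05))
E
```

```text
[[0.53684218 0.31545496 0.12      ]
 [0.64480988 0.31643753 0.12      ]
 [0.45371672 0.31469847 0.12      ]] [[0.49915068 0.57631395 0.05      ]
 [0.40961668 0.54308189 0.05      ]]
```

View pics/c0.png

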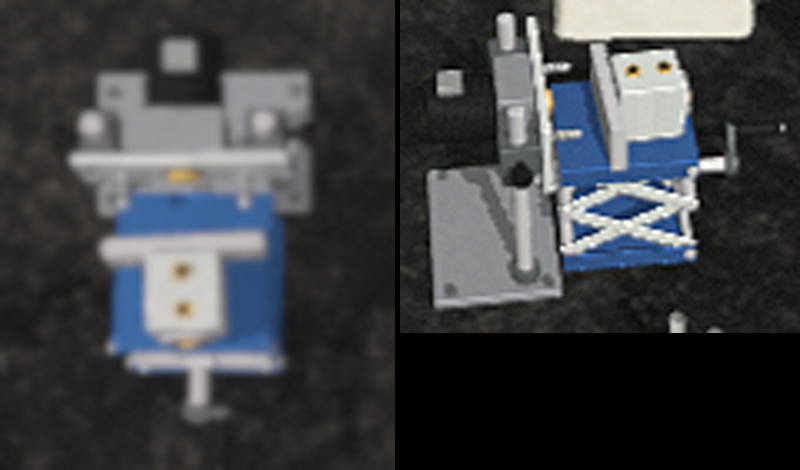

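The crops show the head yawed a few degrees on the jack. The coupling is visible, and the crank grip is near the top, slightly towards -y. I'll move to a viewing pose in front of the jack.

Emit:
servo_tool(
  rows=[
    [-0.5, -0.2, -0.3, 0, 0, -0.2],
    [-1, -0.4, -0.6, 0, 0, -0.4],
    [-1, -0.4, -0.7, 0, 0, -0.507],
    [-1, -0.4, -0.7, 0, 0, -0.507],
  ],
  hand=1,
)

```text
time: 0.6
position: [0.2899, 0.4315, 0.3017]
eef_rot: [0.0, 0.0, 1.0, 0.0]
contact_force: [-0.5, -0.1, 0.5]
width: 1.0
finger_force: 0.0
```

Emit:
servo_tool(
  rows=[
    [-0.4, -0.5, 0, 0, 0, 0],
    [-0.8, -1, 0, 0, 0, 0],
    [-0.8, -1, 0, 0, 0, 0],
    [-0.8, -1, 0, 0, 0, 0],
  ],
)

```text
time: 1.1
position: [0.3691, 0.332, 0.3006]
eef_rot: [-0.001, 0.0, 1.0, -0.0]
contact_force: [-0.2, 0.4, -0.1]
width: 1.002
finger_force: 0.0
```

```bash
python3 - <<'E'
from h import *
im,i=snap("w1");o=ctrl.get_obs();print(o["position"],np.round(i["pose"],3).tolist())
print(plane("top",[[350,108],[350,165]],.5),proj("wrist",[[.54,.315,.12],[.45,.315,.06]]))
E
```

```text
[0.36875132 0.33253937 0.30076716] [[-0.001, -0.95, -0.311, 0.289], [1.0, -0.001, 0.001, 0.331], [-0.001, -0.311, 0.95, 0.443], [0.0, 0.0, 0.0, 1.0]]
[[0.6972566  0.0639568  0.5       ]
 [0.54613911 0.0657637  0.5       ]] [[307.0216005  314.93627475]
 [307.64740148 233.73360626]]
```

View pics/w1.png

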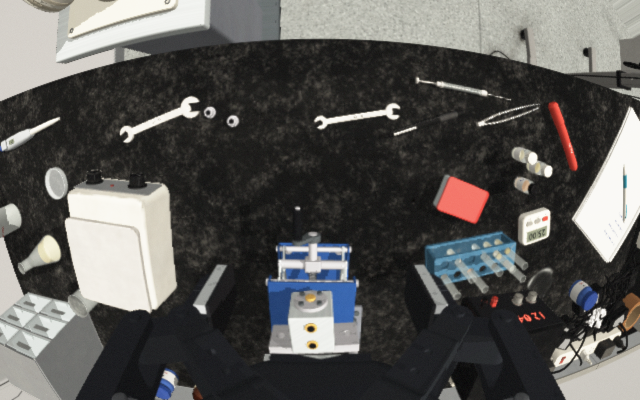

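The wrist view shows the crank grip's tip at (297,208), its arm around (313,237), the jack front edge at row 282 and the head at (311,325). I'll crop this and take a second, lower view for parallax.

Emit:
servo_tool(
  rows=[
    [0.2, -0.2, 0.4, 0, 0, 0],
    [0.5, -0.3, 0.7, 0, 0, 0],
    [0.5, -0.3, 0.7, 0, 0, 0],
    [0.5, -0.3, 0.7, 0, 0, 0],
  ],
)

```text
time: 1.65
position: [0.3195, 0.303, 0.232]
eef_rot: [0.001, -0.002, 1.0, 0.0]
contact_force: [-0.1, 0.5, -0.3]
width: 1.0
finger_force: 0.0
```

```bash
python3 - <<'E'
from h import *
a,_=load("w1");b,i=snap("w2")
print(ctrl.get_obs()["position"])
q=proj("wrist",[.45,.315,.06],i)[0];print(q,proj("wrist",[[.54,.315,.12],[.62,.315,.14]],i))
a=cv2.resize(a[200:360,260:370],None,fx=3.6,fy=3.6,interpolation=cv2.INTER_CUBIC)
b=cv2.resize(b[190:390,225:425],(400,400),interpolation=cv2.INTER_CUBIC)
c=np.zeros((576,800,3),np.uint8);c[:a.shape[0],:396]=a[:576];c[:400,400:]=b;cv2.imwrite("pics/c1.png",c)
E
```

```text
[0.32001029 0.30302505 0.23220137]
[330.17425235 292.70106612] [[329.85852598 378.77734231]
 [328.73046439 425.29462119]]
```

View pics/c1.png

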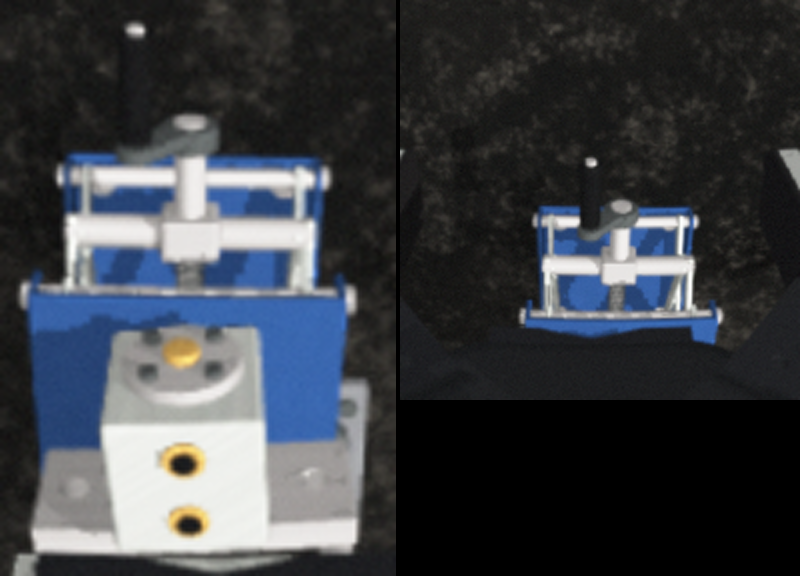

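In w1 the grip tip is at (297.5,208.3) and the hub at (314.2,233.9). In w2 they are at (320.5,270.5) and (336,293). I'll triangulate these.

```bash
python3 - <<'E'
from h import *
i1=load("w1")[1];i2=load("w2")[1]
for n,a,b in [("tip",(297.5,208.3),(320.5,270.5)),("hub",(314.2,233.9),(336,293)),("tabL",(268.3,281.4),(288.5,349)),("tabR",(357.2,281.4),(384,349)),("pinbase",(260+135/3.6,200+150/3.6),(225+191/2,190+232/2))]:
    A=rays("wrist",a,i1);B=rays("wrist",b,i2)
    p,e=tri((A[0],A[1][0]),(B[0],B[1][0]));print(n,p.round(4),np.round(e,4))
    s=proj("scene",p)[0];t=proj("top",p)[0];print("   scene",s.round(1),"top",t.round(1))
# tip seen in the scene pic
from_sc=(250+383*.3,200+127*.3)
A=rays("wrist",(297.5,208.3),i1);B=rays("wrist",(320.5,270.5),i2);S=rays("scene",from_sc)
print(tri(*[(o,v[0]) for o,v in (A,B,S)]))
# head top near z .176: w1 px
for n,q,z in [("blk fl",(112,335),.176),("blk fr",(255,328),.176),("blk bl",(105,420),.176),("blk br",(265,418),.176),("cover",(182,352),.15),("flangeTopL",(32,540),.164),("flangeTopR",(355,545),.164),("flangeFL",(45,455),.164),("flangeFR",(350,450),.164)]:
    print(n,plane("wrist",(260+q[0]/3.6,200+q[1]/3.6),z,i1).round(4))
E
```

```text
tip [0.4083 0.303  0.0784] [0. 0.]
   scene [363.3 238.3] top [271.5 229.6]
hub [0.4512 0.3226 0.0586] [0.0005 0.0005]
   scene [349.7 249.1] top [266.4 217.4]
tabL [0.4907 0.2672 0.1173] [0.0002 0.0002]
   scene [333.8 222.4] top [281.5 203.9]
tabR [0.4877 0.3754 0.1219] [0.0009 0.0009]
   scene [340.6 247. ] top [248.6 204.7]
pinbase [0.4485 0.303  0.0897] [0.0002 0.0002]
   scene [349.9 236.6] top [271.3 217.4]
(array([0.40594168, 0.30375101, 0.08126027]), [np.float64(0.0014317051037619649), np.float64(0.0009013227594284324), np.float64(0.0022585560734666135)])
blk fl [[0.4681 0.3014 0.176 ]]
blk fr [[0.4654 0.3422 0.176 ]]
blk bl [[0.4995 0.2978 0.176 ]]
blk br [[0.4982 0.3457 0.176 ]]
cover [[0.4918 0.3204 0.15  ]]
flangeTopL [[0.564  0.2682 0.164 ]]
flangeTopR [[0.5653 0.3786 0.164 ]]
flangeFL [[0.5244 0.276  0.164 ]]
flangeFR [[0.5215 0.374  0.164 ]]
```

The grip middle is at about (0.427,0.3035,0.082) and the axis at about (0.427,0.322,0.061), so the crank angle is about 0.7. Next I'll look at the studs and plate from two places.

Emit:
servo_tool(
  rows=[
    [-0.5, 0.1, -0.3, 0, 0, 0],
    [-1, 0.17, -0.6, 0, 0, 0],
    [-1, 0.17, -0.6, 0, 0, 0],
  ],
)

```text
time: 2.08
position: [0.4238, 0.3202, 0.2927]
eef_rot: [0.002, 0.0, 1.0, 0.001]
contact_force: [-0.2, -0.9, 0.3]
width: 0.996
finger_force: 0.0
```

Emit:
servo_tool(
  rows=[
    [-0.5, 0, 0, 0, 0, 0],
    [-0.9, 0, 0, 0, 0, 0],
    [-0.9, 0, 0, 0, 0, 0],
    [-0.9, 0, 0, 0, 0, 0],
  ],
)

```text
time: 2.58
position: [0.509, 0.3193, 0.2911]
eef_rot: [-0.0, -0.001, 1.0, -0.0]
contact_force: [-0.3, -0.6, -0.5]
width: 1.003
finger_force: 0.0
```

```bash
python3 - <<'E'
from h import *
snap("w3");print(ctrl.get_obs()["position"])
E
```

```text
[0.50863759 0.31934636 0.29146249]
```

Emit:
servo_tool(
  rows=[
    [-0.2, 0.5, 0, 0, 0, 0],
    [-0.5, 1, 0.2, 0, 0, 0],
    [-0.5, 1, 0.4, 0, 0, 0],
  ],
)

```text
time: 3.0
position: [0.5596, 0.4225, 0.2483]
eef_rot: [-0.001, -0.002, 1.0, -0.0]
contact_force: [-0.4, -1.2, 0.6]
width: 1.003
finger_force: 0.0
```

Emit:
servo_tool(
  rows=[
    [0, 0.5, 0.1, 0, 0, 0],
    [0, 0.8, 0.2, 0, 0, 0],
    [0, 0.8, 0.2, 0, 0, 0],
    [0, 0.8, 0.2, 0, 0, 0],
  ],
)

```text
time: 3.5
position: [0.5586, 0.4989, 0.2322]
eef_rot: [0.0, -0.001, 1.0, 0.0]
contact_force: [1.0, -0.4, 0.7]
width: 1.0
finger_force: 0.0
```

```bash
python3 - <<'E'
from h import *
b,i4=snap("w4");print(ctrl.get_obs()["position"])
a,i3=load("w3")
P=[[.6,.362,.145],[.6,.28,.145],[.51,.32,.176]]
qa=proj("wrist",P,i3);qb=proj("wrist",P,i4);print(qa,qb)
a=a[230:390,230:390];x=int(np.clip(qb[0][0]-60,0,500));y=int(np.clip(qb[0][1]-100,0,250));print(x,y)
b=b[y:y+150,x:x+140]
c=np.hstack([cv2.resize(a,(400,400),interpolation=3),np.zeros((400,0,3),np.uint8),cv2.resize(b,(373,400),interpolation=cv2.INTER_CUBIC)])
cv2.imwrite("pics/c2.png",c)
E
```

```text
[0.55896084 0.49853765 0.23253695]
[[360.20163375 275.7749833 ]
 [284.31523594 275.65680499]
 [321.88782101 204.78651991]] [[169.87748827 256.2301472 ]
 [102.8240561  251.35005039]
 [ 94.98781898 167.23490805]]
109 156
```

View pics/c2.png

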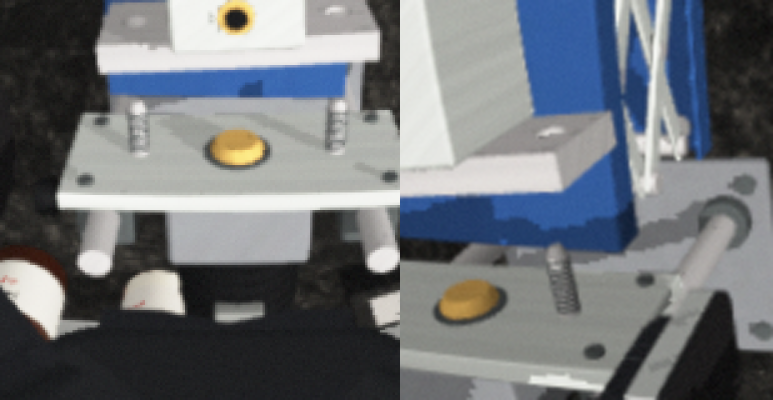

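In w3 (left crop) both studs, the coupling and the flange's +y hole are visible; in w4 (right crop) so are the +y stud and hole. I'll triangulate the stud tip and base and the flange hole.

```bash
python3 - <<'E'
from h import *
i3=load("w3")[1];i4=load("w4")[1]
L=lambda u,v:(230+u/2.5,230+v/2.5)
Rr=lambda u,v:(109+(u-400)/2.665,156+v/2.667)
for n,a,b in [("studtip",(338,103),(557,248)),("studbase",(337,152),(568,312)),("hole+",(335,10),(549,132)),("hole- only w3",(137,20),None),("studtip-",(138,103),None),("studbase-",(140,153),None),("flTopBackL",(379,60),(558,190)),("couplingface",(240,140),(472,297))]:
    A=rays("wrist",L(*a),i3)
    if b:
        B=rays("wrist",Rr(*b),i4);p,e=tri((A[0],A[1][0]),(B[0],B[1][0]));print(n,p.round(4),np.round(e,4));z=p[2]
    else: print(n,[plane("wrist",L(*a),zz,i3).round(4).tolist() for zz in(.143,.150,.155,.160)])
E
```

```text
studtip [0.5894 0.3658 0.1526] [0.0005 0.0005]
studbase [0.612  0.3665 0.1556] [0.0006 0.0006]
hole+ [0.5527 0.3638 0.141 ] [0.0003 0.0003]
hole- only w3 [[[0.5562, 0.2823, 0.143]], [[0.5532, 0.2831, 0.15]], [[0.551, 0.2837, 0.155]], [[0.5488, 0.2844, 0.16]]]
studtip- [[[0.5955, 0.281, 0.143]], [[0.5915, 0.2819, 0.15]], [[0.5887, 0.2825, 0.155]], [[0.5858, 0.2832, 0.16]]]
studbase- [[[0.6216, 0.2806, 0.143]], [[0.6169, 0.2815, 0.15]], [[0.6136, 0.2822, 0.155]], [[0.6103, 0.2828, 0.16]]]
flTopBackL [0.5628 0.3785 0.1667] [0.0001 0.0001]
couplingface [0.6098 0.3249 0.1515] [0.001 0.001]
```

Studs are at z≈0.154 and the holes at ≈0.1415, so about 12.5 mm of lift, or roughly 2.2 turns. I'll go to the crank grip.

Emit:
servo_tool(
  rows=[
    [0.5, -0.5, 0, 0, 0, 0],
    [1, -1, 0, 0, 0, 0],
    [1, -1, 0, 0, 0, 0],
  ],
)

```text
time: 3.92
position: [0.4564, 0.3955, 0.2328]
eef_rot: [0.0, -0.0, 1.0, -0.0]
contact_force: [0.8, 1.1, 0.8]
width: 0.999
finger_force: 0.0
```

Emit:
servo_tool(
  rows=[
    [0.2, -0.5, 0.2, 0, 0, 0],
    [0.35, -0.95, 0.5, 0, 0, 0],
    [0.35, -0.95, 0.5, 0, 0, 0],
    [0.35, -0.95, 0.5, 0, 0, 0],
  ],
)

```text
time: 4.42
position: [0.4252, 0.3035, 0.1828]
eef_rot: [0.001, 0.0, 1.0, 0.001]
contact_force: [0.6, -0.4, 0.1]
width: 1.002
finger_force: 0.0
```

```bash
python3 - <<'E'
from h import *
im,i=snap("w5");print(ctrl.get_obs()["position"])
q=proj("wrist",[.4065,.3035,.082],i)[0];print(q)
x,y=int(q[0])-25,int(q[1])-25;g=cv2.cvtColor(im,6)[y:y+50,x:x+50]
n,l,s,c=cv2.connectedComponentsWithStats((g>150).astype(np.uint8))
for k in range(1,n):
    if s[k][4]>5: print(s[k],c[k]+[x,y],plane("wrist",c[k]+[x,y],.082,i))
E
```

```text
[0.42554044 0.30415526 0.18284218]
[320.94249269 186.50961787]
[22 24  7  4 23] [320.08695652 186.43478261] [[0.40643798 0.30280732 0.082     ]]
```

Emit:
servo_tool(
  rows=[
    [0, -0.01, 0.4, 0, 0, 0],
    [0, -0.01, 0.8, 0, 0, 0],
    [0, -0.01, 1, 0, 0, 0],
    [0, -0.01, 1, 0, 0, 0],
  ],
  hand=0.5,
  newtons=30,
)

```text
time: 4.97
position: [0.4247, 0.3035, 0.0807]
eef_rot: [-0.001, -0.001, 1.0, -0.0]
contact_force: [-0.1, 0.5, 0.3]
width: 0.499
finger_force: 0.0
```

Emit:
servo_tool(
  rows=[
    [0, 0, 0.12, 0, 0, 0],
    [0, 0, 0.12, 0, 0, 0],
    [0, 0, 0.12, 0, 0, 0],
    [0, 0, 0.12, 0, 0, 0],
    [0, 0, 0.12, 0, 0, 0],
    [0, 0, 0.12, 0, 0, 0],
  ],
  hand=0,
  newtons=30,
)

```text
time: 5.72
position: [0.4247, 0.3032, 0.0695]
eef_rot: [0.0, -0.001, 1.0, 0.0]
contact_force: [1.7, 2.8, -3.1]
width: 0.127
finger_force: 29.5
```

```bash
cat > crank.py <<'E'
import sys,numpy as np
p0,n,st,r=map(float,sys.argv[1:5])
p=p0+np.radians(st)*np.arange(1,int(n)+1)
y=-r*(np.sin(p)-np.sin(p0));z=r*(np.cos(p)-np.cos(p0))+.45*(p-p0)
print([[0,round(a/100,3),round(-b/100,3),0,0,0] for a,b in zip(y,z)],p[-1])
E
python3 crank.py .737 5 20 28
```

```text
[[0, np.float64(-0.06), np.float64(0.075), 0, 0, 0], [0, np.float64(-0.089), np.float64(0.166), 0, 0, 0], [0, np.float64(-0.085), np.float64(0.262), 0, 0, 0], [0, np.float64(-0.049), np.float64(0.35), 0, 0, 0], [0, np.float64(0.017), np.float64(0.421), 0, 0, 0]] 2.4823292519943294
```

Emit:
servo_tool(
  rows=[
    [0, -0.06, 0.075, 0, 0, 0],
    [0, -0.089, 0.166, 0, 0, 0],
    [0, -0.085, 0.262, 0, 0, 0],
    [0, -0.049, 0.35, 0, 0, 0],
    [0, 0.017, 0.421, 0, 0, 0],
  ],
)

```text
time: 6.35
position: [0.4248, 0.3047, 0.0267]
eef_rot: [0.0, -0.0, 1.0, -0.0]
contact_force: [0.1, 3.0, 8.1]
width: 0.126
finger_force: 30.6
```

```bash
sed -i 's/round(a\/100,3)/float(round(a\/100,3))/;s/round(-b\/100,3)/float(round(-b\/100,3))/' crank.py; python3 crank.py 2.482 12 25 28; python3 crank.py 7.718 11 28 28;python3 -c "
from h import *
print(ctrl.get_obs()['position'])"
```

```text
[[0, 0.11, 0.05, 0, 0, 0], [0, 0.231, 0.048, 0, 0, 0], [0, 0.341, -0.004, 0, 0, 0], [0, 0.419, -0.099, 0, 0, 0], [0, 0.451, -0.217, 0, 0, 0], [0, 0.431, -0.339, 0, 0, 0], [0, 0.362, -0.44, 0, 0, 0], [0, 0.257, -0.504, 0, 0, 0], [0, 0.136, -0.517, 0, 0, 0], [0, 0.022, -0.478, 0, 0, 0], [0, -0.064, -0.395, 0, 0, 0], [0, -0.106, -0.283, 0, 0, 0]] 7.717987755982989
[[0, 0.015, 0.132, 0, 0, 0], [0, 0.091, 0.242, 0, 0, 0], [0, 0.211, 0.303, 0, 0, 0], [0, 0.346, 0.301, 0, 0, 0], [0, 0.466, 0.234, 0, 0, 0], [0, 0.541, 0.12, 0, 0, 0], [0, 0.555, -0.017, 0, 0, 0], [0, 0.503, -0.145, 0, 0, 0], [0, 0.399, -0.234, 0, 0, 0], [0, 0.267, -0.264, 0, 0, 0], [0, 0.137, -0.228, 0, 0, 0]] 13.093614096142534
[0.42482737 0.3046671  0.02669738]
```

Emit:
servo_tool(
  rows=[
    [0, 0.11, 0.05, 0, 0, 0],
    [0, 0.231, 0.048, 0, 0, 0],
    [0, 0.341, -0.004, 0, 0, 0],
    [0, 0.419, -0.099, 0, 0, 0],
    [0, 0.451, -0.217, 0, 0, 0],
    [0, 0.431, -0.339, 0, 0, 0],
    [0, 0.362, -0.44, 0, 0, 0],
    [0, 0.257, -0.504, 0, 0, 0],
    [0, 0.136, -0.517, 0, 0, 0],
    [0, 0.022, -0.478, 0, 0, 0],
    [0, -0.064, -0.395, 0, 0, 0],
    [0, -0.106, -0.283, 0, 0, 0],
  ],
)

```text
time: 7.85
position: [0.4246, 0.2937, 0.055]
eef_rot: [0.0, -0.001, 1.0, 0.0]
contact_force: [2.9, 9.8, 1.2]
width: 0.126
finger_force: 30.2
```

Emit:
servo_tool(
  rows=[
    [0, 0.015, 0.132, 0, 0, 0],
    [0, 0.091, 0.242, 0, 0, 0],
    [0, 0.211, 0.303, 0, 0, 0],
    [0, 0.346, 0.301, 0, 0, 0],
    [0, 0.466, 0.234, 0, 0, 0],
    [0, 0.541, 0.12, 0, 0, 0],
    [0, 0.555, -0.017, 0, 0, 0],
    [0, 0.503, -0.145, 0, 0, 0],
    [0, 0.399, -0.234, 0, 0, 0],
    [0, 0.267, -0.264, 0, 0, 0],
    [0, 0.137, -0.228, 0, 0, 0],
    [0, 0.137, -0.228, 0, 0, 0],
  ],
)

```text
time: 9.35
position: [0.4247, 0.3066, 0.0774]
eef_rot: [-0.0, -0.0, 1.0, -0.001]
contact_force: [5.7, -1.0, -1.1]
width: 0.128
finger_force: 30.2
```

```bash
python3 crank.py 13.094 3 29 28;python3 crank.py 13.094 6 15 28
```

```text
[[0, -0.1, 0.096, 0, 0, 0], [0, -0.139, 0.229, 0, 0, 0], [0, -0.108, 0.363, 0, 0, 0]] 14.612436449235066
[[0, -0.058, 0.044, 0, 0, 0], [0, -0.102, 0.101, 0, 0, 0], [0, -0.13, 0.167, 0, 0, 0], [0, -0.139, 0.238, 0, 0, 0], [0, -0.129, 0.31, 0, 0, 0], [0, -0.101, 0.376, 0, 0, 0]] 14.664796326794896
```

Emit:
servo_tool(
  rows=[
    [0, -0.058, 0.044, 0, 0, 0],
    [0, -0.102, 0.101, 0, 0, 0],
    [0, -0.13, 0.167, 0, 0, 0],
    [0, -0.139, 0.238, 0, 0, 0],
    [0, -0.129, 0.31, 0, 0, 0],
    [0, -0.105, 0.368, 0, 0, 0],
    [0, -0.105, 0.368, 0, 0, 0],
  ],
)

```text
time: 10.22
position: [0.4246, 0.2975, 0.0409]
eef_rot: [-0.0, -0.001, 1.0, -0.0]
contact_force: [4.0, 3.8, -0.1]
width: 0.126
finger_force: 30.3
```

Emit:
servo_tool(
  rows=[
    [0, 0, 0, 0, 0, 0],
    [0, 0, 0, 0, 0, 0],
    [0, 0, 0, 0, 0, 0],
    [0, 0, -0.3, 0, 0, 0],
    [0, 0, -0.7, 0, 0, 0],
    [0, 0, -1, 0, 0, 0],
    [0, 0, -1, 0, 0, 0],
  ],
  hand=0.5,
)

```text
time: 11.1
position: [0.4254, 0.2976, 0.1435]
eef_rot: [0.002, -0.001, 1.0, 0.001]
contact_force: [0.0, 0.0, -0.6]
width: 0.497
finger_force: 0.0
```

Emit:
servo_tool(
  rows=[
    [0, 0, -0.5, 0, 0, 0],
    [0, 0.1, -1, 0, 0, 0],
    [-0.4, 0.2, -1, 0, 0, 0],
    [-0.8, 0.25, -1, 0, 0, 0],
    [-0.85, 0.25, -1, 0, 0, 0],
    [-0.85, 0.25, -1, 0, 0, 0],
  ],
  hand=1,
)

```text
time: 11.85
position: [0.509, 0.322, 0.2401]
eef_rot: [-0.001, -0.001, 1.0, -0.001]
contact_force: [-0.1, -0.2, -0.4]
width: 1.004
finger_force: 0.0
```

Emit:
servo_tool(
  rows=[
    [0, 0, -0.4, 0, 0, 0],
    [0, 0, -0.5, 0, 0, 0],
    [0, 0, -0.5, 0, 0, 0],
    [0, 0, -0.5, 0, 0, 0],
  ],
)

```text
time: 12.35
position: [0.5088, 0.3222, 0.2905]
eef_rot: [-0.001, -0.001, 1.0, -0.0]
contact_force: [0.6, -0.2, 0.4]
width: 1.0
finger_force: 0.0
```

```bash
python3 - <<'E'
from h import *
snap("w6");print(ctrl.get_obs()["position"])
E
```

```text
[0.5088727  0.32219279 0.29043517]
```

Emit:
servo_tool(
  rows=[
    [-0.3, 0.5, 0, 0, 0, 0],
    [-0.5, 1, 0.2, 0, 0, 0],
    [-0.5, 1, 0.4, 0, 0, 0],
  ],
)

```text
time: 12.78
position: [0.5599, 0.4252, 0.2471]
eef_rot: [-0.002, -0.002, 1.0, -0.001]
contact_force: [0.9, 0.3, -1.2]
width: 0.998
finger_force: 0.0
```

Emit:
servo_tool(
  rows=[
    [0, 0.5, 0.1, 0, 0, 0],
    [0, 0.8, 0.1, 0, 0, 0],
    [0, 0.8, 0.1, 0, 0, 0],
    [0, 0.8, 0.1, 0, 0, 0],
  ],
)

```text
time: 13.28
position: [0.5591, 0.5019, 0.2408]
eef_rot: [-0.0, -0.001, 1.0, -0.0]
contact_force: [0.3, -0.3, 0.5]
width: 1.001
finger_force: 0.0
```

```bash
python3 - <<'E'
from h import *
b,i4=snap("w7");print(ctrl.get_obs()["position"])
a,i3=load("w6")
P=[[.59,.366,.154],[.5527,.3638,.153]]
qa=proj("wrist",P,i3);qb=proj("wrist",P,i4);print(qa,qb)
xa,ya=320-75,int(qa[0][1])-80;xb,yb=max(0,int(qb[0][0])-60),int(qb[0][1])-85;print(xa,ya,xb,yb)
c=np.hstack([cv2.resize(k,(400,400),interpolation=cv2.INTER_CUBIC) for k in (a[ya:ya+150,xa:xa+150],b[yb:yb+150,xb:xb+150])])
cv2.imwrite("pics/c3.png",c)
E
```

```text
[0.55932392 0.50155622 0.24132541]
[[362.8893399  272.42636529]
 [362.76694657 239.4172534 ]] [[168.78818052 246.09595973]
 [160.41179063 205.93350864]]
245 192 108 161
```

View pics/c3.png

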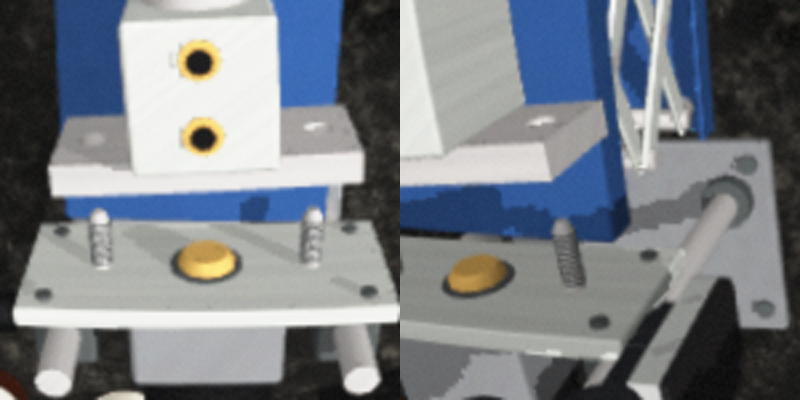

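Now visible: w6 hole+ (316,127), hole− (95,140), stud tips (313,216) and (99,216). In w7 hole+ is at (542,122) and the stud tip at (563,225) (crop pixels).

```bash
python3 - <<'E'
from h import *
i3=load("w6")[1];i4=load("w7")[1];s=150/400
L=lambda u,v:(245+u*s,192+v*s)
Rr=lambda u,v:(108+(u-400)*s,161+v*s)
for n,a,b in [("studtip",(313,216),(563,225)),("studbase",(314,264),(574,285)),("hole+",(316,127),(542,122)),("flTopBackL",(363,180),(548,180)),("coupl",(206,255),(476,272))]:
    A=rays("wrist",L(*a),i3);B=rays("wrist",Rr(*b),i4);p,e=tri((A[0],A[1][0]),(B[0],B[1][0]));print(n,p.round(4),np.round(e,4))
for n,a in [("hole-",(95,140)),("tip-",(99,216)),("base-",(103,266)),("hole+",(316,127)),("tip+",(313,216)),("base+",(314,264))]: print(n,plane("wrist",L(*a),.154,i3).round(4))
for n,a in [("blk front l",(121,25)),("blk front r",(277,12)),("blk back l",(133,172)),("blk back r",(279,168)),("port1",(199,62)),("port2",(203,137))]: print(n,plane("wrist",L(*a),.188,i3).round(4))
for n,a in [("flange bl",(55,194)),("flange br",(362,180)),("flange fl",(50,168)),("flange fr",(363,152))]: print(n,plane("wrist",L(*a),.1755,i3).round(4))
for n,a in [("plate front top l",(17,308)),("plate fr top r",(400,308))]: print(n,plane("wrist",L(*a),.187,i3).round(4))
E
```

```text
studtip [0.5905 0.3657 0.1531] [0.0007 0.0007]
studbase [0.6115 0.3671 0.156 ] [0.0004 0.0004]
hole+ [0.5532 0.3646 0.1529] [0.0002 0.0002]
flTopBackL [0.5627 0.3786 0.1784] [0.0004 0.0004]
coupl [0.61   0.3238 0.1527] [0.0006 0.0006]
hole- [[0.558  0.2821 0.154 ]]
tip- [[0.5909 0.282  0.154 ]]
base- [[0.6144 0.2824 0.154 ]]
hole+ [[0.5525 0.3644 0.154 ]]
tip+ [[0.5907 0.3655 0.154 ]]
base+ [[0.6133 0.3674 0.154 ]]
blk front l [[0.5029 0.2966 0.188 ]]
blk front r [[0.4985 0.345  0.188 ]]
blk back l [[0.5539 0.2991 0.188 ]]
blk back r [[0.5523 0.3476 0.188 ]]
port1 [[0.515  0.3209 0.188 ]]
port2 [[0.5409 0.3223 0.188 ]]
flange bl [[0.5697 0.2696 0.1755]]
flange br [[0.5638 0.3789 0.1755]]
flange fl [[0.5593 0.2685 0.1755]]
flange fr [[0.5527 0.3783 0.1755]]
plate front top l [[0.6128 0.2535 0.187 ]]
plate fr top r [[0.6127 0.396  0.187 ]]
```

Holes and studs are now level within about 1 mm (≈0.1535 and ≈0.154). The head has yaw ≈3.3° and its origin is at about (0.528,0.322), so it has to travel ≈46 mm. I'll grip the head.

Emit:
servo_tool(
  rows=[
    [0.2, -0.5, 0, 0, 0, 0],
    [0.35, -1, 0, 0, 0, 0],
    [0.35, -1, 0, 0, 0, 0],
  ],
  hand=1,
  newtons=50,
)

```text
time: 13.7
position: [0.5232, 0.3983, 0.2429]
eef_rot: [0.0, 0.001, 1.0, -0.0]
contact_force: [0.0, -0.2, 1.0]
width: 0.996
finger_force: 0.0
```

Emit:
servo_tool(
  rows=[
    [0, -0.4, 0, 0, 0, -0.073],
    [0, -0.8, 0, 0, 0, -0.073],
    [0, -0.8, 0, 0, 0, -0.073],
    [0, -0.8, 0, 0, 0, -0.073],
  ],
)

```text
time: 14.2
position: [0.5249, 0.3224, 0.242]
eef_rot: [0.0, -0.029, 1.0, 0.0]
contact_force: [-0.3, 0.4, 0.1]
width: 1.0
finger_force: 0.0
```

```bash
python3 - <<'E'
from h import *
im,i=snap("w8");o=ctrl.get_obs();print(o["position"],o["eef_rot"])
print(proj("wrist",[[.5029,.2966,.189],[.4985,.345,.189],[.5539,.2991,.189],[.5523,.3476,.189]],i))
a=im[100:300,220:420];cv2.imwrite("pics/c4.png",cv2.resize(a,(600,600),interpolation=cv2.INTER_CUBIC))
E
```

```text
[0.5247921  0.32279899 0.2417043 ] [ 3.02829021e-04 -2.92932551e-02  9.99570785e-01  2.41494467e-04]
[[284.21534109 197.57076154]
 [357.85521525 195.32108721]
 [286.48606515 265.85245617]
 [353.80789423 267.36313063]]
```

View pics/c4.png

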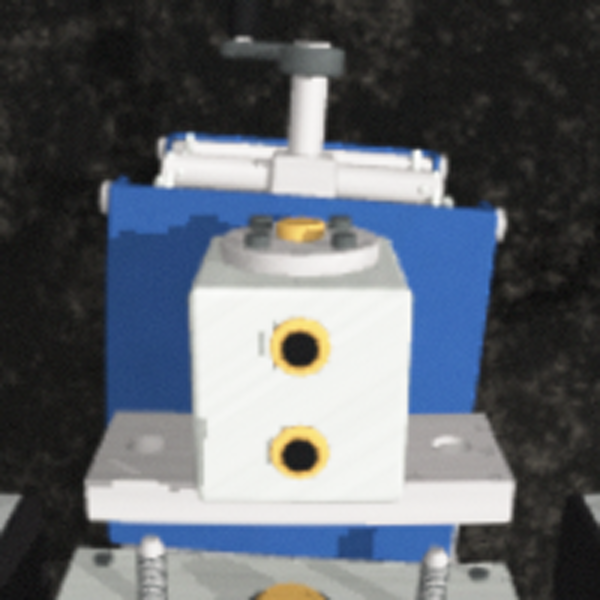

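The gripper is square with the block (front edge row 289, back edge row 500, centred at column 300), so I'll descend and grip.

Emit:
servo_tool(
  rows=[
    [0, 0, 0.4, 0, 0, 0],
    [0, 0, 0.75, 0, 0, 0],
    [0, 0, 0.83, 0, 0, 0],
    [0, 0, 0.83, 0, 0, 0],
  ],
)

```text
time: 14.75
position: [0.5246, 0.323, 0.1588]
eef_rot: [-0.0, -0.03, 1.0, -0.0]
contact_force: [0.7, -0.7, 0.1]
width: 0.997
finger_force: 0.0
```

Emit:
servo_tool(
  rows=[
    [0, 0, 0, 0, 0, 0],
    [0, 0, 0, 0, 0, 0],
    [0, 0, 0, 0, 0, 0],
    [0, 0, 0, 0, 0, 0],
    [0, 0, 0, 0, 0, 0],
    [0, 0, 0, 0, 0, 0],
  ],
  hand=0,
  newtons=50,
)

```text
time: 15.5
position: [0.525, 0.3225, 0.16]
eef_rot: [0.001, -0.029, 1.0, 0.0]
contact_force: [0.2, -0.3, 5.3]
width: 0.574
finger_force: 56.3
```

Emit:
servo_tool(
  rows=[
    [-0.05, 0.006, 0, 0, 0, 0.035],
    [-0.1, 0.012, 0, 0, 0, 0.07],
    [-0.1, 0.012, 0, 0, 0, 0.07],
    [-0.1, 0.012, 0, 0, 0, 0.07],
  ],
)

```text
time: 16.0
position: [0.5343, 0.3243, 0.16]
eef_rot: [0.001, -0.002, 1.0, 0.0]
contact_force: [-4.1, 1.5, 5.9]
width: 0.578
finger_force: 56.5
```

```bash
python3 - <<'E'
from h import *
im,i=snap("w9");o=ctrl.get_obs();print(o["position"],o["eef_rot"],o["contact_force"],o["ft_torque"])
print(proj("wrist",[[.588,.3665,.154],[.588,.282,.154]],i))
a=im[180:330,220:420];cv2.imwrite("pics/c5.png",cv2.resize(a,(800,600),interpolation=cv2.INTER_CUBIC))
E
```

```text
[0.53429967 0.324362   0.15998817] [ 5.90750175e-04 -1.80729435e-03  9.99998080e-01  4.74370608e-04] [-3.06754424  0.02603248  6.38022512] [-0.19275161  0.6666084  -0.24530867]
[[387.00006232 335.49496709]
 [254.33828475 335.13878893]]
```

View pics/c5.png

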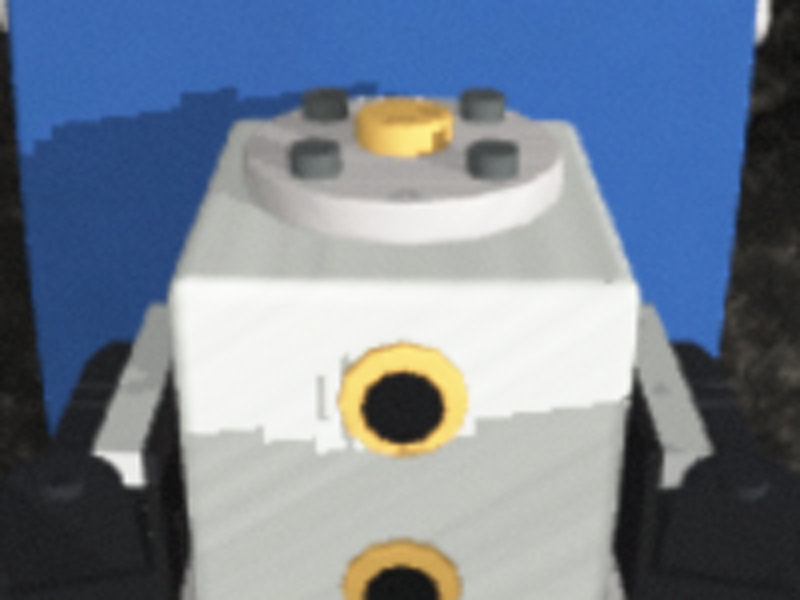

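The block is held squarely and centred. I'll advance slowly to the stud tips and on.

Emit:
servo_tool(
  rows=[
    [-0.04, 0, 0, 0, 0, 0],
    [-0.08, 0, 0, 0, 0, 0],
    [-0.11, 0, 0, 0, 0, 0],
    [-0.13, 0, 0, 0, 0, 0],
    [-0.15, 0, 0, 0, 0, 0],
    [-0.15, 0, 0, 0, 0, 0],
  ],
)

```text
time: 16.8
position: [0.5487, 0.3244, 0.16]
eef_rot: [0.0, -0.002, 1.0, 0.0]
contact_force: [-6.9, -0.2, 7.3]
width: 0.575
finger_force: 56.5
```

Emit:
servo_tool(
  rows=[
    [-0.02, 0, 0, 0, 0, 0],
    [-0.04, 0, 0, 0, 0, 0],
    [-0.06, 0, 0, 0, 0, 0],
    [-0.06, 0, 0, 0, 0, 0],
  ],
)

```text
time: 17.3
position: [0.5525, 0.3244, 0.1599]
eef_rot: [-0.002, -0.002, 1.0, 0.0]
contact_force: [-16.9, -0.5, 12.3]
width: 0.574
finger_force: 57.2
```

Emit:
servo_tool(
  rows=[
    [-0.02, 0, 0, 0, 0, 0],
    [-0.04, 0, 0, 0, 0, 0],
    [-0.05, 0, 0, 0, 0, 0],
    [-0.05, 0, 0, 0, 0, 0],
  ],
)

```text
time: 17.8
position: [0.5562, 0.3243, 0.1599]
eef_rot: [-0.003, -0.003, 1.0, 0.0]
contact_force: [-21.5, -2.2, 15.1]
width: 0.584
finger_force: 57.5
```

The push builds up with an upward force, so the holes seem slightly low on the studs. I'll back off, lift the head 1.5 mm in the grip and feel again.

Emit:
servo_tool(
  rows=[
    [0.06, 0, 0, 0, 0, 0],
    [0.12, 0, 0, 0, 0, 0],
    [0.12, 0, -0.015, 0, 0, 0],
    [0.12, 0, -0.015, 0, 0, 0],
  ],
)

```text
time: 18.3
position: [0.5536, 0.3242, 0.16]
eef_rot: [0.004, -0.001, 1.0, 0.0]
contact_force: [25.1, 2.1, -12.8]
width: 0.576
finger_force: 55.9
```

Emit:
servo_tool(
  rows=[
    [-0.03, 0, 0, 0, 0, 0],
    [-0.06, 0, 0, 0, 0, 0],
    [-0.09, 0, 0, 0, 0, 0],
    [-0.12, 0, 0, 0, 0, 0],
    [-0.12, 0, 0, 0, 0, 0],
  ],
)

```text
time: 18.92
position: [0.5563, 0.3241, 0.1602]
eef_rot: [-0.004, -0.003, 1.0, -0.0]
contact_force: [-18.9, -2.6, 7.4]
width: 0.575
finger_force: 58.6
```

```bash
python3 - <<'E'
from h import *
o=ctrl.get_obs();print(o["position"],o["eef_rot"],o["contact_force"],o["ft_torque"])
im,i=snap("w10");old,io=load("w9")
# block front/top edge and port position change relative to gripper (camera fixed to gripper)
for k in (old,im):
    m=cv2.inRange(cv2.cvtColor(k,40),(15,100,120),(32,255,255));n,l,s,c=cv2.connectedComponentsWithStats(m)
    print([(s[j][:4].tolist(),c[j].round(1).tolist()) for j in range(1,n) if s[j][4]>60 and 270<c[j][0]<370])
E
```

```text
[0.55634975 0.32410509 0.16016225] [-3.57775246e-03 -2.53259008e-03  9.99990353e-01 -2.81813353e-04] [-18.86427411  -2.58251216   7.3652113 ] [-0.21914256  3.77596951 -0.03413856]
[([309, 205, 24, 14], [320.4, 211.6]), ([305, 266, 32, 28], [320.2, 278.0]), ([306, 315, 29, 23], [319.9, 324.4]), ([306, 349, 29, 10], [319.9, 353.5])]
[([309, 205, 24, 14], [320.5, 211.3]), ([305, 266, 32, 28], [320.1, 278.1]), ([306, 315, 29, 23], [319.8, 324.4])]
```

Emit:
servo_tool(
  rows=[
    [0.02, 0, -0.01, 0, 0, 0],
    [0.04, 0, -0.01, 0, 0, 0],
    [0.04, 0, -0.01, 0, 0, 0],
    [0.04, 0, -0.01, 0, 0, 0],
  ],
)

```text
time: 19.48
position: [0.5562, 0.3241, 0.1602]
eef_rot: [-0.001, -0.002, 1.0, -0.0]
contact_force: [0.9, 0.5, -13.7]
width: 0.575
finger_force: 56.1
```

Emit:
servo_tool(
  rows=[
    [0, 0, -0.015, 0, 0, 0],
    [0, 0, -0.015, 0, 0, 0],
    [0, 0, -0.015, 0, 0, 0],
  ],
)

```text
time: 19.85
position: [0.5563, 0.3241, 0.1605]
eef_rot: [-0.001, -0.002, 1.0, -0.0]
contact_force: [4.9, 2.6, -24.7]
width: 0.573
finger_force: 57.4
```

```bash
python3 - <<'E'
from h import *
o=ctrl.get_obs();print(o["position"],o["eef_rot"],o["contact_force"],o["ft_torque"])
E
```

```text
[0.55627912 0.32410482 0.16046603] [-1.25599616e-03 -1.85641722e-03  9.99997408e-01 -4.01025629e-04] [  4.90120999   2.5662204  -24.7135101 ] [ 0.59235767 -0.40083797  0.26812293]
```

Lifting is blocked almost at once, and the head also rests on the jack, so it is pinched: the holes sit about 1.5 mm high. I'll withdraw, crank back about 1.8 rad and retry.

Emit:
servo_tool(
  rows=[
    [0, 0, 0.025, 0, 0, 0],
    [0.06, 0, 0.025, 0, 0, 0],
    [0.12, 0, 0.025, 0, 0, 0],
    [0.18, 0, 0.025, 0, 0, 0],
    [0.22, 0, 0.02, 0, 0, 0],
    [0.22, 0, 0.02, 0, 0, 0],
    [0.22, 0, 0.02, 0, 0, 0],
  ],
)

```text
time: 20.72
position: [0.5345, 0.3242, 0.1609]
eef_rot: [0.0, -0.002, 1.0, 0.0]
contact_force: [0.5, 0.2, -5.7]
width: 0.576
finger_force: 60.0
```

Emit:
servo_tool(
  rows=[
    [0, 0, 0.01, 0, 0, 0],
    [0, 0, 0.01, 0, 0, 0],
  ],
)

```text
time: 20.98
position: [0.5345, 0.3242, 0.1601]
eef_rot: [0.0, -0.002, 1.0, 0.0]
contact_force: [-1.6, 0.2, 1.1]
width: 0.569
finger_force: 60.9
```

Emit:
servo_tool(
  rows=[
    [0, 0, 0, 0, 0, 0],
    [0, 0, 0, 0, 0, 0],
    [0, 0, 0, 0, 0, 0],
    [0, 0, -0.3, 0, 0, 0],
    [0, 0, -0.7, 0, 0, 0],
    [0.2, -0.1, -0.9, 0, 0, 0],
    [0.7, -0.2, -0.9, 0, 0, 0],
    [1, -0.27, -0.9, 0, 0, 0],
    [1, -0.27, -0.9, 0, 0, 0],
  ],
  hand=1,
)

```text
time: 22.1
position: [0.4329, 0.2965, 0.2505]
eef_rot: [0.001, -0.002, 1.0, 0.0]
contact_force: [0.6, -0.6, -0.5]
width: 0.998
finger_force: 0.0
```

Emit:
servo_tool(
  rows=[
    [0.1, 0, 0.3, 0, 0, 0],
    [0.1, 0, 0.8, 0, 0, 0],
    [0.1, 0, 1, 0, 0, 0],
    [0.1, 0, 1, 0, 0, 0],
  ],
  hand=0.5,
)

```text
time: 22.6
position: [0.4245, 0.2965, 0.1481]
eef_rot: [-0.001, -0.002, 1.0, -0.001]
contact_force: [0.7, -0.3, 0.4]
width: 0.499
finger_force: 0.0
```

```bash
python3 crank.py 14.62 7 -15 28; python3 -c "
from h import *
print(ctrl.get_obs()['position'])"
```

```text
[[0, -0.025, -0.067, 0, 0, 0], [0, -0.032, -0.139, 0, 0, 0], [0, -0.019, -0.21, 0, 0, 0], [0, 0.011, -0.275, 0, 0, 0], [0, 0.058, -0.33, 0, 0, 0], [0, 0.118, -0.371, 0, 0, 0], [0, 0.187, -0.395, 0, 0, 0]] 12.787404285405954
[0.42453021 0.29649839 0.1480753 ]
```

Emit:
servo_tool(
  rows=[
    [0, 0.01, 0.4, 0, 0, 0],
    [0, 0.01, 0.8, 0, 0, 0],
    [0, 0.01, 1, 0, 0, 0],
    [0, 0.01, 1, 0, 0, 0],
  ],
)

```text
time: 23.1
position: [0.4249, 0.2978, 0.0493]
eef_rot: [-0.0, -0.002, 1.0, -0.0]
contact_force: [-0.6, -0.8, 0.4]
width: 0.5
finger_force: 0.0
```

Emit:
servo_tool(
  rows=[
    [0, 0, 0.07, 0, 0, 0],
    [0, 0, 0.07, 0, 0, 0],
    [0, 0, 0.07, 0, 0, 0],
    [0, 0, 0.07, 0, 0, 0],
    [0, 0, 0.07, 0, 0, 0],
    [0, 0, 0.07, 0, 0, 0],
  ],
  hand=0,
  newtons=30,
)

```text
time: 23.85
position: [0.4251, 0.2978, 0.0428]
eef_rot: [0.001, -0.002, 1.0, 0.0]
contact_force: [4.0, -2.5, 1.7]
width: 0.127
finger_force: 30.3
```

Emit:
servo_tool(
  rows=[
    [0, -0.025, -0.067, 0, 0, 0],
    [0, -0.032, -0.139, 0, 0, 0],
    [0, -0.019, -0.21, 0, 0, 0],
    [0, 0.011, -0.275, 0, 0, 0],
    [0, 0.058, -0.33, 0, 0, 0],
    [0, 0.118, -0.371, 0, 0, 0],
    [0, 0.187, -0.395, 0, 0, 0],
    [0, 0.187, -0.395, 0, 0, 0],
  ],
)

```text
time: 24.85
position: [0.4253, 0.3172, 0.0831]
eef_rot: [0.001, -0.002, 1.0, 0.001]
contact_force: [2.2, 0.4, 8.3]
width: 0.126
finger_force: 31.0
```

Emit:
servo_tool(
  rows=[
    [0, 0, 0, 0, 0, 0],
    [0, 0, 0, 0, 0, 0],
    [0, 0, 0, 0, 0, 0],
    [0, 0, -0.3, 0, 0, 0],
    [0, 0, -0.7, 0, 0, 0],
    [0, 0, -1, 0, 0, 0],
    [0, 0, -1, 0, 0, 0],
  ],
  hand=0.5,
)

```text
time: 25.72
position: [0.4252, 0.3169, 0.184]
eef_rot: [0.002, -0.002, 1.0, 0.001]
contact_force: [-0.3, -0.6, -0.5]
width: 0.497
finger_force: 0.0
```

Emit:
servo_tool(
  rows=[
    [0, 0, -0.4, 0, 0, 0],
    [-0.3, 0.03, -0.65, 0, 0, 0],
    [-0.8, 0.07, -0.65, 0, 0, 0],
    [-1, 0.07, -0.65, 0, 0, 0],
    [-1, 0.07, -0.65, 0, 0, 0],
  ],
  hand=1,
)

```text
time: 26.35
position: [0.5251, 0.3234, 0.2448]
eef_rot: [-0.001, -0.001, 1.0, -0.001]
contact_force: [-0.8, -0.2, 0.8]
width: 0.997
finger_force: 0.0
```

```bash
python3 - <<'E'
from h import *
im,i=snap("w11");o=ctrl.get_obs();print(o["position"])
m=cv2.inRange(cv2.cvtColor(im,40),(15,100,120),(32,255,255));n,l,s,c=cv2.connectedComponentsWithStats(m)
for j in range(1,n):
    if s[j][4]>40: print(s[j],c[j].round(1),plane("wrist",c[j],.188,i).round(4))
E
```

```text
[0.52410619 0.32353953 0.24529864]
[315 184  15   8  96] [321.7 187.1] [[0.4954 0.3235 0.188 ]]
[312 218  19  17 156] [321.3 225.3] [[0.5224 0.3234 0.188 ]]
[312 252  19  16 140] [321.  258.8] [[0.5484 0.3233 0.188 ]]
[309 294  25  17 337] [321.  301.8] [[0.5865 0.3235 0.188 ]]
```

Emit:
servo_tool(
  rows=[
    [-0.1, 0.005, 0.3, 0, 0, 0],
    [-0.1, 0.005, 0.7, 0, 0, 0],
    [-0.1, 0.005, 0.87, 0, 0, 0],
    [-0.1, 0.005, 0.87, 0, 0, 0],
  ],
)

```text
time: 26.9
position: [0.5325, 0.3241, 0.1588]
eef_rot: [-0.001, -0.002, 1.0, -0.001]
contact_force: [-0.3, -0.1, 0.6]
width: 1.0
finger_force: 0.0
```

Emit:
servo_tool(
  rows=[
    [0, 0, 0, 0, 0, 0],
    [0, 0, 0, 0, 0, 0],
    [0, 0, 0, 0, 0, 0],
    [0, 0, 0, 0, 0, 0],
    [0, 0, 0, 0, 0, 0],
    [0, 0, 0, 0, 0, 0],
  ],
  hand=0,
  newtons=50,
)

```text
time: 27.65
position: [0.5346, 0.3245, 0.1614]
eef_rot: [0.001, -0.002, 1.0, 0.0]
contact_force: [-2.3, -0.7, 6.5]
width: 0.575
finger_force: 56.3
```

Emit:
servo_tool(
  rows=[
    [-0.04, 0, 0, 0, 0, 0],
    [-0.08, 0, 0, 0, 0, 0],
    [-0.11, 0, 0, 0, 0, 0],
    [-0.14, 0, 0, 0, 0, 0],
    [-0.17, 0, 0, 0, 0, 0],
    [-0.17, 0, 0, 0, 0, 0],
  ],
)

```text
time: 28.4
position: [0.5507, 0.3247, 0.1614]
eef_rot: [0.0, -0.002, 1.0, 0.0]
contact_force: [-5.4, 0.1, 7.2]
width: 0.575
finger_force: 56.6
```

Emit:
servo_tool(
  rows=[
    [-0.02, 0, 0, 0, 0, 0],
    [-0.04, 0, 0, 0, 0, 0],
    [-0.06, 0, 0, 0, 0, 0],
    [-0.06, 0, 0, 0, 0, 0],
  ],
)

```text
time: 28.9
position: [0.5565, 0.3247, 0.1614]
eef_rot: [-0.0, -0.002, 1.0, 0.0]
contact_force: [-6.6, 0.7, 8.0]
width: 0.577
finger_force: 56.6
```

Emit:
servo_tool(
  rows=[
    [-0.02, 0, -0.004, 0, 0, 0],
    [-0.04, 0, -0.004, 0, 0, 0],
    [-0.06, 0, -0.004, 0, 0, 0],
    [-0.08, 0, -0.004, 0, 0, 0],
    [-0.08, 0, -0.004, 0, 0, 0],
  ],
)

```text
time: 29.52
position: [0.5646, 0.3247, 0.1615]
eef_rot: [-0.0, -0.002, 1.0, 0.0]
contact_force: [-5.3, -0.3, 4.9]
width: 0.575
finger_force: 56.3
```

Emit:
servo_tool(
  rows=[
    [-0.02, 0, 0, 0, 0, 0],
    [-0.04, 0, 0, 0, 0, 0],
    [-0.04, 0, 0, 0, 0, 0],
  ],
)

```text
time: 29.9
position: [0.5678, 0.3247, 0.1615]
eef_rot: [-0.001, -0.002, 1.0, 0.0]
contact_force: [-8.6, 0.6, 6.0]
width: 0.574
finger_force: 56.5
```

Emit:
servo_tool(
  rows=[
    [-0.015, 0, 0, 0, 0, 0],
    [-0.03, 0, 0, 0, 0, 0],
    [-0.03, 0, 0, 0, 0, 0],
  ],
)

```text
time: 30.28
position: [0.5705, 0.3248, 0.1615]
eef_rot: [-0.001, -0.002, 1.0, 0.0]
contact_force: [-11.1, -0.3, 6.9]
width: 0.575
finger_force: 56.6
```

Emit:
servo_tool(
  rows=[
    [-0.01, 0, 0, 0, 0, 0],
    [-0.02, 0, 0, 0, 0, 0],
    [-0.02, 0, 0, 0, 0, 0],
  ],
)

```text
time: 30.65
position: [0.5712, 0.3247, 0.1616]
eef_rot: [-0.002, -0.003, 1.0, 0.0]
contact_force: [-17.7, -0.7, 9.4]
width: 0.577
finger_force: 56.9
```

Emit:
servo_tool(
  rows=[
    [-0.01, 0, 0, 0, 0, 0],
    [-0.015, 0, 0, 0, 0, 0],
    [-0.015, 0, 0, 0, 0, 0],
  ],
)

```text
time: 31.02
position: [0.5713, 0.3247, 0.1616]
eef_rot: [-0.003, -0.003, 1.0, 0.0]
contact_force: [-23.6, -3.2, 11.9]
width: 0.573
finger_force: 57.2
```

```bash
python3 -c "
from h import *
o=ctrl.get_obs();print(o['position'],o['eef_rot'],o['contact_force'],o['ft_torque'])"
```

```text
[0.57130504 0.3246634  0.1615753 ] [-3.44214899e-03 -2.99282790e-03  9.99989597e-01  1.81132691e-05] [-23.59738074  -3.18763676  11.94461438] [-0.32183891  4.46693431  0.47057704]
```

Emit:
servo_tool(
  rows=[
    [0, 0, -0.005, 0, 0, -0.01],
    [0, 0, -0.005, 0, 0, -0.01],
    [0, 0, -0.005, 0, 0, -0.01],
  ],
)

```text
time: 31.4
position: [0.5716, 0.3243, 0.1616]
eef_rot: [-0.003, -0.007, 1.0, -0.0]
contact_force: [-20.1, -4.1, 8.8]
width: 0.569
finger_force: 56.7
```

```bash
python3 -c "
from h import *
o=ctrl.get_obs();print(o['position'],o['eef_rot'],o['contact_force'],o['ft_torque'])"
```

```text
[0.57164718 0.32434401 0.16160553] [-3.38264988e-03 -6.75608505e-03  9.99971412e-01 -2.96005094e-04] [-20.07432574  -4.12111935   8.80276328] [-0.49473139  4.02035408  0.44864476]
```

Emit:
servo_tool(
  rows=[
    [0, 0, 0, 0, 0, 0.02],
    [0, 0, 0, 0, 0, 0.02],
    [0, 0, 0, 0, 0, 0.02],
  ],
)

```text
time: 31.78
position: [0.571, 0.3248, 0.1615]
eef_rot: [-0.004, 0.0, 1.0, -0.0]
contact_force: [-23.9, -1.8, 9.7]
width: 0.58
finger_force: 56.7
```

```bash
python3 -c "
from h import *
o=ctrl.get_obs();print(o['position'],o['eef_rot'],o['contact_force'],o['ft_torque'])"
```

```text
[0.57103078 0.3248457  0.16152018] [-3.86845713e-03  4.19566845e-04  9.99992428e-01 -6.12089898e-05] [-23.93503397  -1.77895015   9.66094973] [-0.17788385  4.32485257  1.01471119]
```

The head turns freely and moves deeper with positive yaw, so the plate is yawed slightly. I'll ease the push and keep turning until it lies flat.

Emit:
servo_tool(
  rows=[
    [0.01, 0, 0, 0, 0, -0.02],
    [0.01, 0, 0, 0, 0, -0.03],
    [0.01, 0, 0, 0, 0, -0.03],
    [0.01, 0, 0, 0, 0, -0.03],
  ],
)

```text
time: 32.28
position: [0.5717, 0.3242, 0.1616]
eef_rot: [-0.003, -0.01, 1.0, -0.0]
contact_force: [-15.2, -3.1, 5.7]
width: 0.574
finger_force: 56.6
```

```bash
python3 -c "
from h import *
o=ctrl.get_obs();print(o['position'],o['eef_rot'],o['contact_force'],o['ft_torque'])"
```

```text
[0.57168964 0.32422989 0.16157929] [-2.53347521e-03 -9.81222306e-03  9.99948623e-01 -2.30071013e-04] [-15.21615659  -3.09456855   5.66255994] [-0.41054678  3.08046783 -0.43845431]
```

Emit:
servo_tool(
  rows=[
    [0, 0, 0, 0, 0, -0.01],
    [0, 0, 0, 0, 0, -0.01],
    [0, 0, 0, 0, 0, -0.01],
  ],
)

```text
time: 32.65
position: [0.5715, 0.324, 0.1615]
eef_rot: [-0.003, -0.013, 1.0, -0.0]
contact_force: [-15.8, -4.5, 6.3]
width: 0.573
finger_force: 56.7
```

```bash
python3 -c "
from h import *
o=ctrl.get_obs();print(o['position'],o['eef_rot'],o['contact_force'],o['ft_torque'])"
```

```text
[0.57146962 0.3240493  0.16148563] [-2.80403526e-03 -1.32815273e-02  9.99907801e-01 -3.56643257e-04] [-15.78773026  -4.49023792   6.26833789] [-0.50782745  3.17289091 -1.12992073]
```

Emit:
servo_tool(
  rows=[
    [0, 0, 0, 0, 0, -0.01],
    [0, 0, 0, 0, 0, -0.01],
    [0, 0, 0, 0, 0, -0.01],
  ],
)

```text
time: 33.02
position: [0.5712, 0.3238, 0.1615]
eef_rot: [-0.003, -0.017, 1.0, -0.001]
contact_force: [-20.0, -6.5, 7.3]
width: 0.574
finger_force: 56.9
```

```bash
python3 -c "
from h import *
o=ctrl.get_obs();print(o['position'],o['eef_rot'],o['contact_force'],o['ft_torque'])"
```

```text
[0.57116141 0.32379233 0.16146704] [-3.14022418e-03 -1.70081454e-02  9.99850266e-01 -5.54720195e-04] [-19.9781413   -6.50172276   7.28410728] [-0.69051011  3.52034374 -1.31510355]
```

Emit:
servo_tool(
  rows=[
    [0, 0, 0, 0, 0, 0.011],
    [0, 0, 0, 0, 0, 0.022],
    [0, 0.003, 0, 0, 0, 0.022],
    [0, 0.003, 0, 0, 0, 0.022],
  ],
)

```text
time: 33.52
position: [0.5717, 0.3243, 0.1616]
eef_rot: [-0.002, -0.009, 1.0, -0.0]
contact_force: [-16.4, -4.0, 8.0]
width: 0.572
finger_force: 56.7
```

```bash
python3 - <<'E'
from h import *
o=ctrl.get_obs();print(o['position'],o['eef_rot'],o['contact_force'],o['ft_torque'])
a=ctrl.camera("scene");b=ctrl.camera("top")
a=cv2.resize(a[195:305,245:365],(436,400),interpolation=cv2.INTER_CUBIC);b=cv2.resize(b[140:220,230:302],(360,400),interpolation=cv2.INTER_CUBIC)
cv2.imwrite("pics/c6.png",np.hstack([a,b]))
E
```

```text
[0.57169401 0.32428053 0.16164926] [-2.48792556e-03 -9.11738681e-03  9.99955226e-01 -4.79453663e-04] [-16.38922725  -4.03342133   8.01411437] [-0.72511691  3.16664344 -0.21271824]
```

View pics/c6.png

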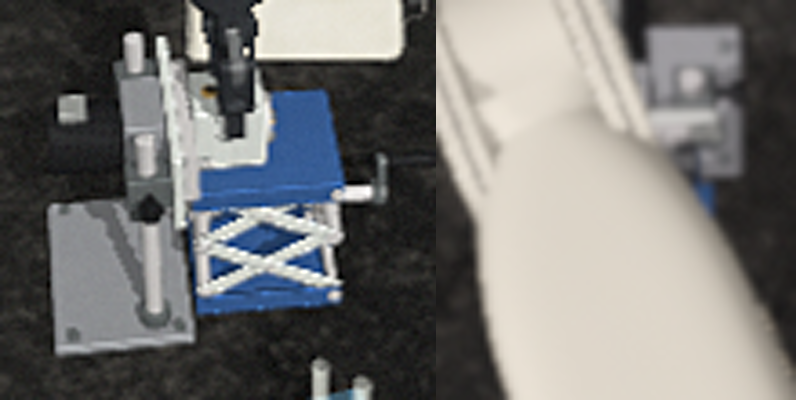

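The flange is against the drive plate and the head is down on the jack. I'll hold for a moment to check the push is steady.

Emit:
servo_tool(
  rows=[
    [0, 0.002, -0.002, 0, 0, 0.001],
    [0, 0.002, -0.002, 0, 0, 0.001],
    [0, 0.002, -0.002, 0, 0, 0.001],
    [0, 0.002, -0.002, 0, 0, 0.001],
    [0, 0.002, -0.002, 0, 0, 0.001],
    [0, 0.002, -0.002, 0, 0, 0.001],
    [0, 0.002, -0.002, 0, 0, 0.001],
    [0, 0.002, -0.002, 0, 0, 0.001],
  ],
)

```text
time: 34.62
position: [0.5717, 0.3243, 0.1616]
eef_rot: [-0.003, -0.009, 1.0, -0.001]
contact_force: [-16.0, -5.0, 7.3]
width: 0.576
finger_force: 56.5
```

```bash
python3 -c "
from bench import ctrl
print(ctrl.hand_in())"
```

```text
the job is handed in; nothing more can be done
None
```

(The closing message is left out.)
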